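Reset the grill's ignition box with the pick

ROBOT

A 7-joint arm with a two-finger parallel gripper is mounted at the origin on the work surface. World frame = base frame: x ahead of the robot, y to its left, z up, the work surface at z = 0. Lengths are in mm, angles in rad, forces in N, time in s.
With the tool pointing down it reaches from about 350 to 775 mm from the base axis. Payload 3.1 kg.
Tool frame: the origin (TCP) lies on the centre line of the jaws, within the pads' length; the fingertips stand 14 mm ahead of it and the grasp point (between the pads) lies 5 mm behind it (manip.tips_ahead is the distance from the TCP to the fingertips, in mm); z points along the fingers, y is the line along which they close (so a half turn about z gives the same grasp; the last joint's range is limited). The gripper opens to 85 mm and grips with 20 to 120 N. Pads are 22 mm wide; open, the fingers measure 114 mm over their backs; the gripper's body (76 mm by 85 mm) begins 54 mm behind the grasp point. The pads swing forward as they close: fully open they stand 13 mm farther back than shut.
Start: joints at [1.267, 0.311, 0.014, 1.512, -0.004, 1.319, -0.027], TCP at [142.384, -531.266, 245.304] pointing down, gripper open.
Joint ranges: [-2.7, 2.7], [-0.3, 1.91], [-1.27, 1.3], [0.12, 2.57], [-1.44, 4.58], [0.2, 2.03], [-3.05, 3.05]. Speed limits (rad/s): [2.79, 2.79, 3.14, 3.14, 3.14, 3.14, 3.14].

INTERFACE

Orientations are given as a rotation vector (axis times angle).
In Python, from rig import manip gives the robot as it stands.
- The arm moves only by the tool apply_moves, never from a script. Its argument "increments" is one flat list of numbers, 6 for each row, row after row: the shift along the world's x, y, z in cm, then the turn, a rotation vector about the world's x, y, z in rad. In form: [x, y, z, rx, ry, rz, x, y, z, rx, ry, rz, ...]. A call has 1 to 5 rows; each row shifts and turns the commanded pose from where the row before left it; what a row does not reach is not made up. A row lasts 1/12 s, in which the tool goes at most 41.7 mm and 7.16 degrees, less where a joint would pass 70% of its speed; a pose out of reach is approached as far as the arm can. A call is refused whole if a number of a shift passes 4.17 or a number of a turn 0.125, either way. A call with a gripper value outside its range is refused whole. "fingers" is the opening, from 0 (shut) to 1 (fully open), set as the call begins (left out, the last holds). The fingers move at their own pace and stop on an object; "grip_force" is the grip in N (left out, the last holds). Time passes only in rows, so rows that do not move let the fingers close. It gives the time, the measured TCP pose, the force, the opening and the grip force at its end, in the units of the state.
- manip.state(): the state, without advancing time (a new reading comes with each control period).
- manip.get_image(name): name is "side" or "top" or "wrist"; returns a dict with "frame" (480x640x3 uint8, red, green, blue), "depth" (480x640 float32, mm along the optical axis (not along the pixel's ray), 0 where there is no reading), "K" (3x3 intrinsics, pixels), "R" (3x3) and "t" (3): a world point X has camera coordinates R X + t. Camera axes: x right, y down, z forward; pixel columns grow to the right and rows downward; lengths in mm; the calibration is good to about 2 mm. A picture is of the moment at which its call begins.
- manip.finish_job(): hands the job in; it is judged then, once.
Trained networks look in a picture, given as the dict that the camera call returned (one of the last four; its "shot" number tells which), for a name from the list of things; names that differ only in an ending like _2 or _b are one class to them, and where a whole thing is asked for, a point or a joint stands for the part that bears it (a point fixed in the world has none). Each returns a list of dicts, best first, with "score" (0 to 1); they miss things now and then, are a little off and sometimes report something else, mostly with a low value. They report only what shows in the picture. A call takes as long as a camera call. They do not tell look-alikes from the thing itself.
- manip.spot_in(picture, query): "bbox" ([left, top, right, bottom] in pixels, round what is visible of it).
- manip.silhouettes(picture, query): "mask" (480x640 bool, what is visible of it) and "bbox" ([left, top, right, bottom] in pixels, round what is visible of it).
The state is a dict: "t": time; "joints": joint angles; "qd": joint speeds; "effort": joint torques, N m; "tcp_pos": TCP position; "tcp_rot": TCP orientation; "contact_force": force on the tool from outside, world axes, zero at the start; "ft_torque": the same for the moment, N m; "gripper_width": finger opening in mm; "gripper_force": force on a finger pad.
Only numpy, scipy, OpenCV 4.12 (cv2) and the standard library are available. Lean on these libraries where they do the work, as an engineer would, in place of code of your own. Each camera call takes 0.05 s, during which the arm holds its last target. There are 200 camera calls.

TASK

The grill has tripped: take the red-handled grill pick out of its stand and, with its steel tip, push the recessed yellow reset button on the sloped ignition box all the way in, holding it there for a second; keep the fingers themselves off the box. Then put the pick away tip down in the pot of the same colour as its handle, lowering it to the pot's floor before you let go. Leave the pots and everything else standing where they are.

Things in the scene. Friction and masses are not known exactly. Their poses are not given: they have to be found in the camera images.
- pick: grill pick, 190 mm long, 90 g, standing tip down in the stand; origin at its tip, z along it towards the handle's end. Round steel shaft 8 mm thick with a rounded tip, z 0 to 100 mm; red handle 20 x 20 mm square (faces along its x and y), z 100 to 190 mm, its lower end resting on the stand's top
- pick_tip (a point): the pick's tip (same as its origin)
- pick_grip (a point): middle of the pick's handle, on its axis, 150 mm from the tip: a good place to grip from above, fingers along the handle
- stand: fixed bamboo tool stand, 100 x 90 mm, 115 mm high, a 12 mm hole through the middle of its top board in which the pick's shaft hangs; the pick must be lifted more than 100 mm straight up to clear it; origin at the centre of its underside, z up
- ignition_box: fixed grey ignition box on a dark bracket, foot 130 x 130 mm, 140 mm high at its back edge. Its face, 110 x 130 mm, is sloped 35 degrees from level and looks up and towards the box's -x side; the face's centre lies 90 mm above the origin. A yellow square outline marks the reset well in the face's centre. Origin at the centre of its underside, z up
- reset_top (a point): centre of the yellow button's top, 16 mm across, at the bottom of the round well (18 mm across, square to the face); z points out of the well along its axis, 35 degrees from vertical, x up the slope; the well's mouth lies 20 mm along +z. It moves with the button
- reset_button (a joint): travel of the reset button: 0 out, 0.006 m fully in; a spring of about 1 N at rest and 4.5 N fully in pushes it back
- red_pot: red plastic tool pot, an open round cup standing loose on the shelf: 76 mm across the mouth, 105 mm high, wall 4 mm, narrowing a little to its floor, which is about 5 mm thick; origin at the centre of its underside, z up
- green_pot: green plastic tool pot, an open round cup standing loose on the shelf: 76 mm across the mouth, 105 mm high, wall 4 mm, narrowing a little to its floor, which is about 5 mm thick; origin at the centre of its underside, z up
- chopstick_rest: white ceramic chopstick rest, 60 x 20 x 16 mm; a bystander, standing or lying on the shelf; origin at the centre of its underside
- measuring_cup: clear plastic measuring cup, 90 mm across the mouth, 110 mm high, handle at +y; a bystander, standing or lying on the shelf; origin at the centre of its underside
- steamer_lid: round bamboo steamer lid, 180 mm across, 44 mm high over its grip; a bystander, standing or lying on the shelf; origin at the centre of its underside
- sauce_bottle: amber glass sauce bottle, 60 mm across, 190 mm high; a bystander, standing or lying on the shelf; origin at the centre of its underside
- spice_jar: spice jar, 56 mm across, 85 mm high; a bystander, standing or lying on the shelf; origin at the centre of its underside
Not all that is in view belongs to the job. Of the things that look like the green_pot, take the one that is nearest to the robot's base at the start.

How it is judged:
By the outcome, as a careful person would: the job done as asked, in the order asked, and still so for the second after the job is handed in, with the robot touching nothing.
It also fails if it takes over 48 s, if anything falls off the work surface, if the arm or the gripper's body presses on something with over 40 N, if the wrist force passes 120 N, or if a joint passes its speed limit or range.

## Working session

There is one attempt and no reset: what is moved stays moved. The work goes in short steps, Python scripts to look and compute and a tool call to move; the robot and the scene stay as the last step left them, time stands still between calls to the robot, and variables do not carry over. Pictures are saved under pics/ and viewed, at most 10 in all, crops included, and the job is handed in when it is done.

Besides the shell and the picture viewer there is one more tool, called after "Call:" by a JSON object that holds its "api" and its "payload". apply_moves: Moves the arm, as the interface text tells. Its arguments: {"type":"object","properties":{"increments":{"type":"array","items":{"type":"number"}},"fingers":{"type":"number"},"grip_force":{"type":"number"}},"required":["increments"]}

```bash
mkdir -p pics; ls; cat > h.py <<'E'
import numpy as np, cv2
from rig import manip
def world(p,m):
    v,u=np.nonzero(m&(p["depth"]>0)); d=p["depth"][v,u]
    c=np.stack([(u-p["K"][0,2])/p["K"][0,0]*d,(v-p["K"][1,2])/p["K"][1,1]*d,d],1)
    return (c-p["t"])@p["R"]
def full(p): 
    return world(p,np.ones((480,640),bool))
def save(p,n): cv2.imwrite("pics/"+n,p["frame"][:,:,::-1])
E
python3 - <<'E'
from h import *
np.set_printoptions(precision=1,suppress=True)
ps={n:manip.get_image(n) for n in("top","side")}
cv2.imwrite("pics/a.png",np.hstack([cv2.resize(ps[n]["frame"],(400,300)) for n in ps])[:,:,::-1])
for n,p in ps.items():
    save(p,n+"0.png"); print(n,p["K"][0],"cam",-p["R"].T@p["t"])
    for q in("pick","stand","ignition_box","reset_top","red_pot","green_pot","sauce_bottle","measuring_cup","spice_jar","steamer_lid","chopstick_rest"):
        for r in manip.silhouettes(p,q)[:3]:
            w=world(p,r["mask"])
            if len(w): print(q,round(r["score"],2),r["bbox"],"med",np.median(w,0),"lo",np.percentile(w,3,0),"hi",np.percentile(w,97,0))
print(manip.state())
E
```

```text
pics
top [445.4   0.  321.7] cam [ 431.1 -131.8 1533.6]
stand 0.61 [187.0, 240.7, 227.2, 276.1] med [497.9 228.4 114.1] lo [450.5 192.9   5.7] hi [547.8 283.8 121.3]
ignition_box 0.61 [246.7, 207.4, 297.1, 255.8] med [586.1  36.4  85.9] lo [523.2 -28.    4.1] hi [649.5 100.5 121. ]
red_pot 0.6 [195.4, 251.2, 208.3, 257.4] med [499.8 233.9 199.3] lo [489.9 230.9 130.7] hi [509.1 250.5 208. ]
red_pot 0.55 [326.9, 251.3, 352.4, 274.4] med [ 474.5 -195.7   14.8] lo [ 442.8 -223.6    0.8] hi [ 504.1 -160.6  107. ]
green_pot 0.94 [370.3, 180.1, 390.7, 204.6] med [ 717.3 -332.6   49.6] lo [ 674.4 -359.3    1.3] hi [ 740.6 -293.8  108.2]
green_pot 0.92 [471.0, 268.7, 503.3, 297.6] med [ 413.6 -684.2   59.9] lo [ 380.6 -703.6    0.8] hi [ 446.9 -633.2  108. ]
green_pot 0.84 [313.2, 146.7, 341.6, 169.4] med [ 844.5 -148.7   54.6] lo [ 796.6 -178.4    1.4] hi [ 864.8 -115.8  107.6]
sauce_bottle 0.67 [338.3, 181.5, 359.1, 203.2] med [ 699.3 -217.   127.1] lo [ 681.6 -245.5   26.4] hi [ 726.1 -192.7  193.2]
measuring_cup 0.72 [377.8, 216.5, 400.6, 238.4] med [ 595.2 -361.6   40.6] lo [ 558.4 -385
[... 2030 characters left out ...]
lo [487.  223.1 110.7] hi [533.  254.4 203.2]
steamer_lid 0.97 [405.6, 250.7, 465.4, 295.1] med [ 260.6 -289.    30.2] lo [ 187.6 -382.8    2.4] hi [ 341.7 -227.3   37.2]
chopstick_rest 0.53 [334.1, 313.9, 348.6, 336.0] med [401.4  35.5   8.1] lo [393.2   7.1  -1.2] hi [413.2  64.5  15.1]
{'t': 1.2, 'joints': array([ 1.3,  0.3,  0. ,  1.5, -0. ,  1.3, -0. ]), 'qd': array([ 0.,  0.,  0., -0., -0., -0.,  0.]), 'effort': array([ -0. , -38. ,   0.1, -23.1,   0. ,   0. ,   0. ]), 'tcp_pos': array([ 142.4, -531.3,  245.3]), 'tcp_rot': array([-3.1, -0.4,  0. ]), 'contact_force': array([ 0.6,  0.2, -0.9]), 'ft_torque': array([-0.,  0., -0.]), 'gripper_force': 0.0, 'gripper_width': 85.32039918860445}
```

View pics/top0.png

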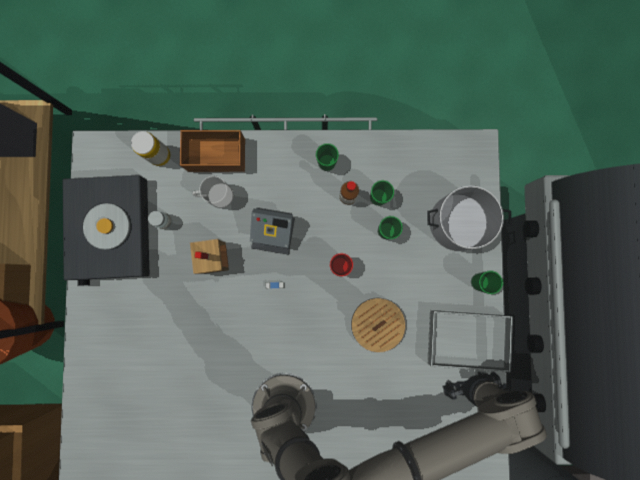

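View pics/side0.png

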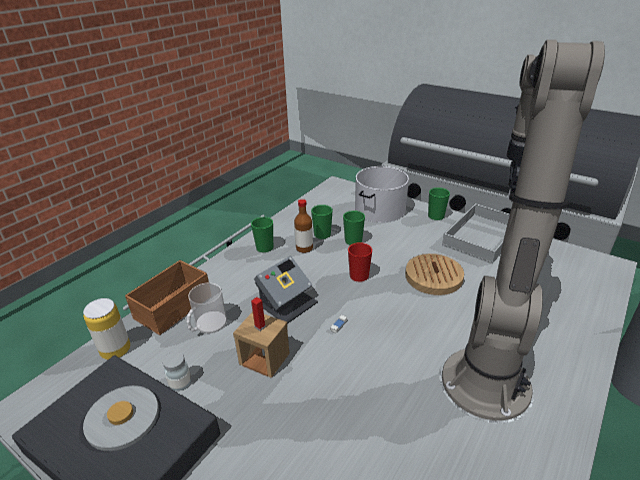

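The top view shows the pick's red handle at (201,255) in the bamboo stand, the box at (271,231), and the red pot at (340,264). In the side view they are at (258,312), (285,285) and (360,262).

```bash
cat >> h.py <<'E'
def hsv(p): return cv2.cvtColor(p["frame"],cv2.COLOR_RGB2HSV).astype(int)
def red(p): h=hsv(p); return ((h[...,0]<8)|(h[...,0]>172))&(h[...,1]>140)&(h[...,2]>60)
def yellow(p): h=hsv(p); return (h[...,0]>20)&(h[...,0]<35)&(h[...,1]>130)&(h[...,2]>120)
def near(w,c,r): return w[np.linalg.norm(w[:,:2]-c,axis=1)<r]
def plane(w):
    for i in range(6):
        c=w.mean(0); n=np.linalg.svd(w-c,full_matrices=False)[2][2]; d=(w-c)@n; w=w[abs(d)<max(2*d.std(),1.)]
    return c,n*np.sign(n[2]),len(w)
def box(p):
    w=near(full(p),[586,36],90); f=w[(w[:,2]>58)&(w[:,2]<128)]
    c,n,k=plane(f)
    y=near(world(p,yellow(p)),[586,36],60); 
    r=cv2.minAreaRect(y[:,:2].astype(np.float32))
    print("plane n",n,k,"tilt",np.degrees(np.arccos(n[2])),"yaw",np.degrees(np.arctan2(-n[1],-n[0])),"yellow",y.mean(0),len(y),r,"z on plane",c[2]-(n[:2]@(y.mean(0)[:2]-c[:2]))/n[2])
    a=w[w[:,2]>20]; print("box rect",cv2.minAreaRect(a[:,:2].astype(np.float32)))
def handle(p):
    w=near(world(p,red(p)),[499,240],40)
    if len(w)==0: return
    t=w[w[:,2]>w[:,2].max()-6]; print("handle top",t.mean(0),len(t),cv2.minAreaRect(t[:,:2].astype(np.float32)),"all lo hi",w.min(0),w.max(0))
    s=near(full(p),[499,238],85); s=s[(s[:,2]>109)&(s[:,2]<120)]; print("stand",cv2.minAreaRect(s[:,:2].astype(np.float32)),s[:,2].mean())
def pot(p):
    w=near(world(p,red(p)),[474,-190],70); r=w[w[:,2]>98]
    A=np.c_[2*r[:,:2],np.ones(len(r))]; s=np.linalg.lstsq(A,(r[:,:2]**2).sum(1),rcond=None)[0]
    print("pot",s[:2],"R",np.sqrt(s[2]+s[:2]@s[:2]),len(r),r.min(0),r.max(0))
np.set_printoptions(precision=3,suppress=True)
E
python3 - <<'E'
from h import *
for n in("top","side"):
    p=manip.get_image(n); print(n); box(p);handle(p);pot(p)
from scipy.spatial.transform import Rotation as R
print(R.from_rotvec(manip.state()["tcp_rot"]).as_matrix())
E
```

```text
top
plane n [-0.572  0.102  0.814] 1044 tilt 35.551994151217954 yaw -10.138663560150185 yellow [582.894  38.979  90.117] 70 ((582.8999633789062, 39.0928955078125), (39.46342849731445, 32.94160461425781), 80.8045425415039) z on plane 89.42493048032826
box rect ((596.7382202148438, 37.00303268432617), (130.70004272460938, 114.68711853027344), 80.3121337890625)
handle top [499.132 242.446 207.933] 13 ((498.94805908203125, 242.34498596191406), (17.613563537597656, 10.638362884521484), 46.5806999206543) all lo hi [489.253 230.624 131.622] [506.136 249.831 211.914]
stand ((499.88372802734375, 241.68077087402344), (100.55734252929688, 91.07698059082031), 7.277613162994385) 114.97417351339625
pot [ 470.902 -191.503] R 34.64914866923461 62 [ 436.349 -227.159   98.256] [ 503.944 -156.485  112.103]
side
plane n [-0.566  0.095  0.819] 1264 tilt 35.004461732158205 yaw -9.558139332505046 yellow [584.018  39.089  88.195] 82 ((584.5374755859375, 39.2743034362793), (43.545169830322266, 34.69298553466797), 77.93355560302734) z on plane 88.49765902261511
box rect ((592.0787353515625, 39.02375411987305), (134.8903350830078, 112.92650604248047), 79.93219757080078)
handle top [496.786 244.979 201.969] 53 ((496.75555419921875, 244.02926635742188), (20.091934204101562, 21.961200714111328), 82.64313507080078) all lo hi [485.797 233.333 119.704] [508.588 255.668 204.942]
stand ((497.630615234375, 243.1790771484375), (103.53956604003906, 93.35040283203125), 7.248215675354004) 112.64548013088134
pot [ 469.382 -187.904] R 35.330830476361854 98 [ 432.055 -228.391   98.009] [ 505.27  -150.107  106.62 ]
[[ 0.966  0.259 -0.   ]
 [ 0.259 -0.966 -0.   ]
 [-0.    -0.    -1.   ]]
```

Call:
{"api": "apply_moves", "payload": {"increments": [3.67, 1.13, 1, 0, 0, 0, 3.58, 1.37, 1, 0, 0, 0, 3.48, 1.62, 1, 0, 0, 0, 3.36, 1.86, 1, 0, 0, 0, 3.22, 2.09, 1, 0, 0, 0]}}

```text
t: 1.72
tcp_pos: [317.1, -449.9, 295.7]
tcp_rot: [3.114, 0.409, 0.0]
contact_force: [1.5, -0.4, -0.0]
gripper_width: 85.6
gripper_force: 0.0
```

Call:
{"api": "apply_moves", "payload": {"increments": [3.06, 2.32, 1, 0, 0, 0, 2.9, 2.51, 1, 0, 0, 0, 2.72, 2.72, 1, 0, 0, 0, 2.51, 2.9, 1, 0, 0, 0, 2.32, 3.06, 1, 0, 0, 0]}}

```text
t: 2.13
tcp_pos: [451.8, -314.1, 345.7]
tcp_rot: [3.114, 0.41, 0.0]
contact_force: [0.7, -0.7, -0.8]
gripper_width: 85.4
gripper_force: 0.0
```

Call:
{"api": "apply_moves", "payload": {"increments": [0.35, 3.97, 0, 0, 0, -0.0135, 0.35, 3.97, 0, 0, 0, -0.0135, 0.35, 3.97, 0, 0, 0, -0.0135, 0.35, 3.97, 0, 0, 0, -0.0135, 0.35, 3.97, 0, 0, 0, -0.0135]}}

```text
t: 2.55
tcp_pos: [467.9, -115.1, 345.5]
tcp_rot: [3.126, 0.303, 0.001]
contact_force: [1.2, 0.3, 0.7]
gripper_width: 85.3
gripper_force: 0.0
```

Call:
{"api": "apply_moves", "payload": {"increments": [0.35, 3.97, 0, 0, 0, -0.0135, 0.35, 3.97, 0, 0, 0, -0.0135, 0.35, 3.97, 0, 0, 0, -0.0135, 0.35, 3.97, 0, 0, 0, -0.0135, 0.35, 3.97, 0, 0, 0, -0.0135]}}

```text
t: 2.97
tcp_pos: [485.4, 83.3, 345.7]
tcp_rot: [3.135, 0.197, 0.002]
contact_force: [0.7, 0.3, 0.6]
gripper_width: 85.0
gripper_force: 0.0
```

Call:
{"api": "apply_moves", "payload": {"increments": [0.35, 3.97, 0, 0, 0, 0, 0.3, 3.97, 0, 0, 0, 0, 0.3, 3.97, 0, 0, 0, 0, 0.3, 3.97, 0, 0, 0, 0, 0, 0, 0, 0, 0, 0]}}

```text
t: 3.38
tcp_pos: [494.7, 251.0, 344.6]
tcp_rot: [-3.125, -0.223, 0.004]
contact_force: [-1.8, 1.0, 0.9]
gripper_width: 85.0
gripper_force: 0.0
```

```bash
python3 - <<'E'
from h import *
p=manip.get_image("wrist"); save(p,"w1.png"); print("cam",-p["R"].T@p["t"]); handle(p)
w=near(world(p,red(p)),[499,240],40); print(np.percentile(w,[5,50,95],axis=0)) if len(w) else 0
s=manip.state(); print(s["t"],s["tcp_pos"],s["tcp_rot"],s["joints"])
E
```

```text
cam [568.867 260.008 473.058]
handle top [501.292 241.523 204.553] 533 ((500.6271667480469, 241.4709930419922), (20.019542694091797, 19.910091400146484), 84.54264068603516) all lo hi [466.245 221.727 114.446] [510.994 251.385 206.503]
stand ((500.2111511230469, 241.41297912597656), (100.27251434326172, 90.16734313964844), 7.74461555480957) 115.0150816050466
[[492.65  232.73  141.951]
 [506.254 241.743 203.912]
 [510.68  250.421 205.75 ]]
3.4333 [495.914 246.316 344.707] [-3.13  -0.216  0.003] [-0.102  0.337 -0.552  1.281  0.17   1.57  -2.062]
```

View pics/w1.png

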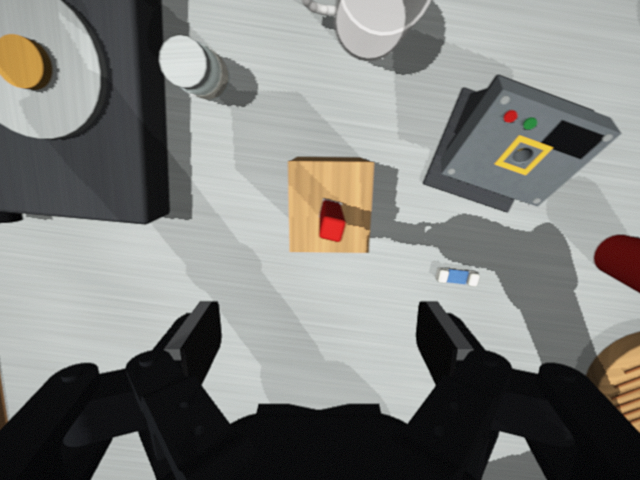

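The wrist view shows the handle at (332,222) on the stand, with its top slightly turned relative to the stand's edges. The box's well is clear at (524,154). I'll let the arm settle and re-measure.

Call:
{"api": "apply_moves", "payload": {"increments": [0.25, 0.1, -1, 0, 0, 0, 0, 0, 0, 0, 0, 0, 0, 0, 0, 0, 0, 0]}}

```text
t: 3.68
tcp_pos: [501.1, 238.8, 334.2]
tcp_rot: [3.133, 0.193, -0.002]
contact_force: [-0.5, -0.1, 0.0]
gripper_width: 85.5
gripper_force: 0.0
```

```bash
python3 - <<'E'
from h import *
p=manip.get_image("wrist"); save(p,"w2.png"); handle(p); box(p)
w=near(world(p,red(p)),[500,241],25); t=w[w[:,2]>203]
for a in range(-20,25,5):
    c,s=np.cos(np.radians(a)),np.sin(np.radians(a)); u=t[:,:2]@np.array([[c,-s],[s,c]]); print(a,np.ptp(u,axis=0), (u.min(0)+u.max(0))/2@np.array([[c,s],[-s,c]]))
cv2.imwrite("pics/w2c.png",cv2.resize(p["frame"][130:270,270:600],None,fx=2.4,fy=2.4,interpolation=2)[:,:,::-1])
s=manip.state(); print(s["t"],s["tcp_pos"],s["tcp_rot"],s["joints"])
E
```

```text
handle top [501.169 241.825 204.621] 556 ((500.3239440917969, 241.85037231445312), (19.153053283691406, 20.332195281982422), 85.31321716308594) all lo hi [461.762 232.068 115.336] [511.208 251.607 206.786]
stand ((500.1235656738281, 241.39410400390625), (100.45785522460938, 90.25545501708984), 7.770954608917236) 115.01247629366738
plane n [-0.567  0.1    0.818] 10278 tilt 35.146213389170946 yaw -10.02220690722208 yellow [585.365  38.765  91.27 ] 679 ((584.3135375976562, 38.52116394042969), (42.334869384765625, 32.896785736083984), 79.9927749633789) z on plane 90.53714586241514
box rect ((596.9476318359375, 37.01640701293945), (131.82980346679688, 114.33040618896484), 80.20539093017578)
-20 [21.943 21.239] [500.529 241.613]
-15 [21.013 20.397] [500.547 241.639]
-10 [19.932 19.586] [500.559 241.68 ]
-5 [19.69  18.998] [500.643 241.748]
0 [19.983 19.345] [500.635 241.741]
5 [21.036 19.954] [500.696 241.724]
10 [21.93 20.77] [500.753 241.755]
15 [22.674 21.691] [500.8   241.771]
20 [23.299 22.46 ] [500.817 241.793]
3.7333 [501.115 239.074 334.803] [ 3.134  0.193 -0.001] [-0.094  0.341 -0.544  1.299  0.175  1.549 -2.064]
```

View pics/w2c.png

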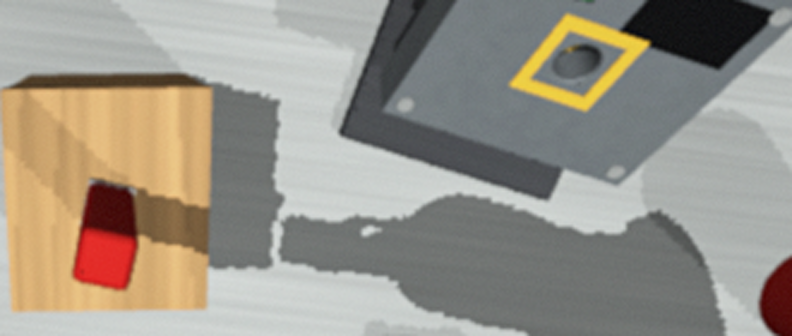

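Call:
{"api": "apply_moves", "payload": {"increments": [0, 0.04, -4, 0, 0, -0.041, 0, 0, -4, 0, 0, -0.041, 0, 0, -4, 0, 0, -0.041, 0, 0, -3, 0, 0, -0.041, 0, 0, -2.5, 0, 0, -0.041]}}

```text
t: 4.15
tcp_pos: [500.0, 239.1, 157.8]
tcp_rot: [3.137, -0.13, -0.003]
contact_force: [-0.5, -0.8, 0.2]
gripper_width: 85.6
gripper_force: 0.0
```

Call:
{"api": "apply_moves", "payload": {"increments": [0, 0, 0, 0, 0, 0, 0, 0, 0, 0, 0, 0, 0, 0, 0, 0, 0, 0]}}

```text
t: 4.4
tcp_pos: [502.1, 241.8, 162.4]
tcp_rot: [-3.138, 0.123, -0.005]
contact_force: [0.2, -0.1, 0.1]
gripper_width: 85.1
gripper_force: 0.0
```

Call:
{"api": "apply_moves", "payload": {"increments": [0, 0, 0, 0, 0, 0, 0, 0, 0, 0, 0, 0, 0, 0, 0, 0, 0, 0, 0, 0, 0, 0, 0, 0, 0, 0, 0, 0, 0, 0], "fingers": 0, "grip_force": 70}}

```text
t: 4.82
tcp_pos: [500.8, 241.9, 160.9]
tcp_rot: [-3.139, 0.123, -0.001]
contact_force: [-0.1, 0.1, -0.7]
gripper_width: 25.1
gripper_force: 0.0
```

Call:
{"api": "apply_moves", "payload": {"increments": [0, 0, 0, 0, 0, 0, 0, 0, 0, 0, 0, 0, 0, 0, 0, 0, 0, 0]}}

```text
t: 5.07
tcp_pos: [500.9, 242.0, 160.8]
tcp_rot: [-3.139, 0.123, -0.001]
contact_force: [0.7, -0.7, 3.1]
gripper_width: 19.4
gripper_force: 68.5
```

```bash
python3 - <<'E'
from h import *
s=manip.state(); print(s)
E
```

```text
{'t': 5.0667, 'joints': array([-0.122,  0.428, -0.488,  1.61 ,  0.215,  1.156, -2.309]), 'qd': array([ 0.001, -0.   , -0.   ,  0.   , -0.001,  0.001, -0.001]), 'effort': array([  0.081, -37.516,  -4.287, -20.295,   0.05 ,  -0.044,   0.001]), 'tcp_pos': array([500.873, 242.027, 160.836]), 'tcp_rot': array([-3.139,  0.123, -0.001]), 'contact_force': array([ 0.732, -0.703,  3.144]), 'ft_torque': array([-0.003,  0.087,  0.002]), 'gripper_force': 68.50444078445435, 'gripper_width': 19.37898954166106}
```

Call:
{"api": "apply_moves", "payload": {"increments": [0, 0, 2, 0, 0, -0.024, 0, 0, 4, 0, 0, -0.024, 0, 0, 4, 0, 0, -0.024, 0, 0, 4, 0, 0, -0.024, 0, 0, 0, 0, 0, 0]}}

```text
t: 5.48
tcp_pos: [503.8, 244.3, 309.1]
tcp_rot: [-3.121, 0.274, -0.021]
contact_force: [0.5, 0.9, 0.8]
gripper_width: 19.2
gripper_force: 69.9
```

```bash
python3 - <<'E'
from h import *
s=manip.state(); print(s["tcp_pos"],s["tcp_rot"],s["gripper_width"],s["gripper_force"],s["joints"])
E
```

```text
[503.782 244.333 309.07 ] [-3.121  0.274 -0.021] 19.228998872167434 69.93830680847168 [-0.13   0.335 -0.489  1.361  0.158  1.467 -2.355]
```

Call:
{"api": "apply_moves", "payload": {"increments": [-0.3, -3, 0, 0, 0, 0, -0.36, -3.1, 0, -0.0212, -0.1204, 0, -0.36, -3.1, 0, -0.0212, -0.1204, 0, -0.36, -3.1, 0, -0.0212, -0.1204, 0, -0.36, -3.1, 0, -0.0212, -0.1204, 0]}}

```text
t: 5.9
tcp_pos: [482.9, 86.5, 300.3]
tcp_rot: [2.994, -0.26, 0.756]
contact_force: [-0.1, -0.1, 0.2]
gripper_width: 19.6
gripper_force: 69.8
```

Call:
{"api": "apply_moves", "payload": {"increments": [-0.36, -3.1, 0, -0.0212, -0.1204, 0, 0, 0, -1, 0, 0, 0, 0, 0, 0, 0, 0, 0, 0, 0, 0, 0, 0, 0, 0, 0, 0, 0, 0, 0]}}

```text
t: 6.32
tcp_pos: [481.4, 58.4, 292.2]
tcp_rot: [2.937, -0.254, 0.931]
contact_force: [1.4, 0.2, -1.3]
gripper_width: 19.4
gripper_force: 69.8
```

```bash
cat >> h.py <<'E'
from scipy.spatial.transform import Rotation as Ro
def pose():
    s=manip.state(); M=Ro.from_rotvec(s["tcp_rot"]).as_matrix(); print("t",s["t"],"tcp",s["tcp_pos"],"z",M[:,2],"y",M[:,1],"F",s["contact_force"],"gf",s["gripper_force"],"q",s["joints"]); return s["tcp_pos"],M
E
python3 - <<'E'
from h import *
x,M=pose()
n=np.array([-.565,.0996,.819]); 
print("tip nominal",x+145.8*M[:,2])
p=manip.get_image("wrist"); save(p,"w3.png"); box(p)
def proj(X): c=p["R"]@X+p["t"]; c=p["K"]@c; return c[:2]/c[2]
for d in(100,130,145.8): print(d,proj(x+d*M[:,2]))
print("mouth px",proj(np.array([584.3,38.5,90.5])))
E
```

```text
t 6.3167 tcp [481.432  58.358 292.205] z [ 0.568 -0.097 -0.818] y [-0.171 -0.985 -0.002] F [ 1.366  0.239 -1.266] gf 69.79457259178162 q [ 0.104 -0.215 -0.392  2.095  0.284  0.71  -2.212]
tip nominal [564.19   44.19  173.007]
plane n [-0.567  0.1    0.818] 8544 tilt 35.12861072155028 yaw -10.020342282622272 yellow [585.755  38.551  92.849] 564 ((564.4646606445312, 42.91363525390625), (40.282230377197266, 73.2379379272461), 79.45884704589844) z on plane 91.05586157168177
box rect ((571.6931762695312, 41.151615142822266), (130.4878387451172, 149.87232971191406), 80.0920639038086)
100 [317.589 249.277]
130 [317.659 237.72 ]
145.8 [317.69  232.572]
mouth px [319.882 240.392]
```

View pics/w3.png

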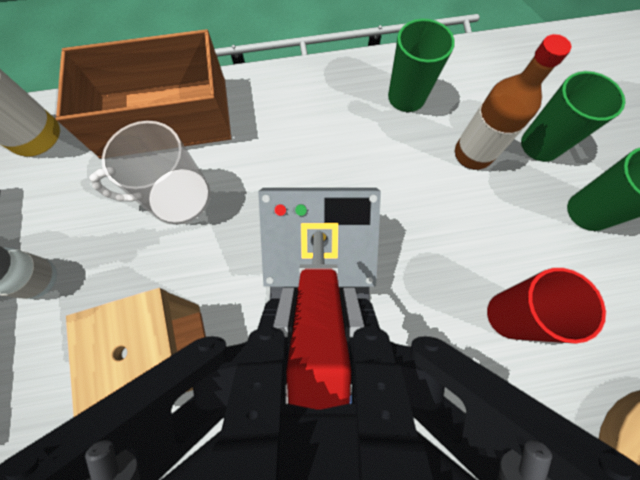

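The wrist view shows the pick pointing square at the face, with its tip at about (319,232) and the yellow outline centred at (319,240). Next I'll line up 10 mm above the mouth.

Call:
{"api": "apply_moves", "payload": {"increments": [0.6, -0.1, -2.6, 0, 0, 0, 0.6, -0.1, -2.6, 0, 0, 0, 0.49, -0.07, -1.97, 0, 0, 0, 0, 0, 0, 0, 0, 0, 0, 0, 0, 0, 0, 0]}}

```text
t: 6.78
tcp_pos: [497.5, 55.0, 218.4]
tcp_rot: [2.938, -0.255, 0.924]
contact_force: [0.1, 0.7, -0.8]
gripper_width: 19.2
gripper_force: 69.7
```

Call:
{"api": "apply_moves", "payload": {"increments": [0, 0, 0, 0, 0, 0, 0, 0, 0, 0, 0, 0, 0, 0, 0, 0, 0, 0]}}

```text
t: 7.03
tcp_pos: [497.7, 54.7, 220.7]
tcp_rot: [2.935, -0.256, 0.932]
contact_force: [-0.5, 1.1, 0.3]
gripper_width: 19.1
gripper_force: 69.7
```

```bash
python3 - <<'E'
from h import *
x,M=pose()
print("tip nominal",x+145.8*M[:,2])
p=manip.get_image("wrist"); save(p,"w4.png")
def proj(X): c=p["R"]@X+p["t"]; c=p["K"]@c; return c[:2]/c[2]
for d in(110,130,145.8): print(d,proj(x+d*M[:,2]))
m=proj(np.array([584.5,38.5,91])); print("mouth px",m)
y=yellow(p); v,u=np.nonzero(y[150:330,250:400]); print("yellow box",u.min()+250,u.max()+250,v.min()+150,v.max()+150)
cv2.imwrite("pics/w4c.png",cv2.resize(p["frame"][180:300,240:400],None,fx=5,fy=5,interpolation=2)[:,:,::-1])
E
```

```text
t 7.0333 tcp [497.702  54.691 220.713] z [ 0.568 -0.099 -0.817] y [-0.173 -0.985 -0.001] F [-0.52   1.077  0.335] gf 69.66822981834412 q [ 0.158 -0.097 -0.465  2.194  0.471  0.528 -2.41 ]
tip nominal [580.533  40.293 101.594]
110 [317.617 245.18 ]
130 [317.662 237.77 ]
145.8 [317.693 232.622]
mouth px [318.946 232.242]
yellow box 296 341 210 254
```

View pics/w4c.png

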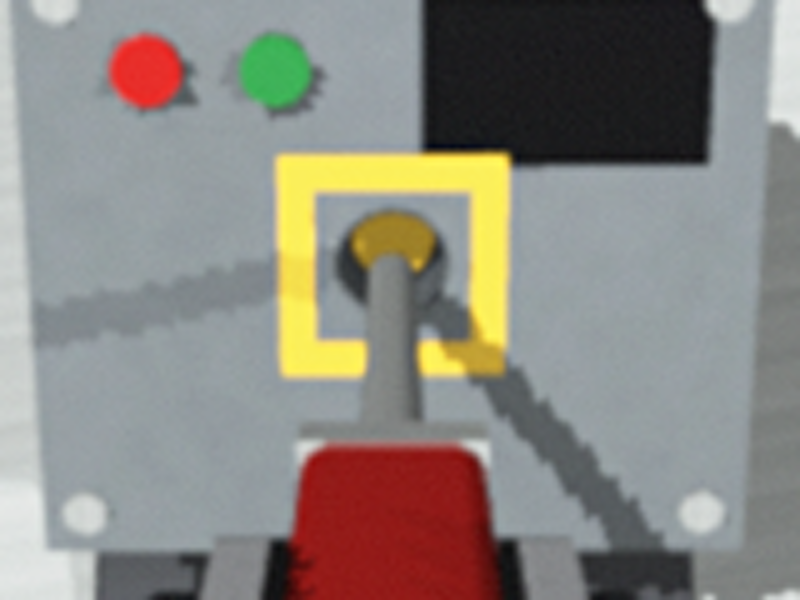

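The crop shows the tip centred over the well, at about (319,231) against the mouth at (318,232), with the yellow button visible below. I'll insert it with a small downslope correction.

Call:
{"api": "apply_moves", "payload": {"increments": [-0.16, 0.03, -0.11, 0, 0, 0, 0.57, -0.1, -0.82, 0, 0, 0, 0.57, -0.1, -0.82, 0, 0, 0, 0.55, -0.1, -0.82, 0, 0, 0, 0, 0, 0, 0, 0, 0]}}

```text
t: 7.5
tcp_pos: [511.6, 50.9, 191.9]
tcp_rot: [2.936, -0.257, 0.924]
contact_force: [0.1, -0.7, -1.1]
gripper_width: 19.5
gripper_force: 70.0
```

Call:
{"api": "apply_moves", "payload": {"increments": [0, 0, 0, 0, 0, 0, 0, 0, 0, 0, 0, 0]}}

```text
t: 7.67
tcp_pos: [511.8, 51.5, 193.4]
tcp_rot: [2.936, -0.256, 0.927]
contact_force: [-0.8, -0.3, -1.1]
gripper_width: 18.9
gripper_force: 70.0
```

```bash
cat >> h.py <<'E'
def tip():
    x,M=pose(); d=x+145.8*M[:,2]-np.array([584.5,38.5,91]); n=np.array([-.565,.0996,.819]); u=np.array([.807,-.142,.573])
    print("tip out",d@n,"upslope",d@u,"lat",d@np.cross(n,u), "F.n",manip.state()["contact_force"]@n)
E
python3 -c "
from h import *
tip()"
```

```text
t 7.6667 tcp [511.752  51.472 193.426] z [ 0.566 -0.099 -0.819] y [-0.173 -0.985 -0.   ] F [-0.769 -0.277 -1.144] gf 69.96065497398376 q [ 0.176 -0.021 -0.486  2.208  0.605  0.472 -2.534]
tip out -19.51128297899867 upslope -1.625882660148525 lat 0.17977436796821103 F.n -0.5300036923222005
```

Call:
{"api": "apply_moves", "payload": {"increments": [0.23, -0.04, -0.15, 0, 0, 0, 0.17, -0.03, -0.24, 0, 0, 0, 0.11, -0.02, -0.17, 0, 0, 0, 0, 0, 0, 0, 0, 0, 0, 0, 0, 0, 0, 0]}}

```text
t: 8.08
tcp_pos: [517.3, 50.7, 187.9]
tcp_rot: [2.936, -0.256, 0.928]
contact_force: [-2.4, 0.3, 3.6]
gripper_width: 19.2
gripper_force: 70.8
```

```bash
python3 -c "
from h import *
tip()"
```

```text
t 8.0833 tcp [517.311  50.703 187.93 ] z [ 0.566 -0.099 -0.818] y [-0.173 -0.985 -0.   ] F [-2.39   0.272  3.581] gf 70.83250164985657 q [ 0.177  0.    -0.486  2.206  0.643  0.461 -2.566]
tip out -27.230069535053225 upslope -0.09759350880438689 lat 0.4307299992237386 F.n 4.310472083575089
```

Call:
{"api": "apply_moves", "payload": {"increments": [0.11, -0.02, -0.16, 0, 0, 0, 0, 0, 0, 0, 0, 0, 0, 0, 0, 0, 0, 0]}}

```text
t: 8.33
tcp_pos: [518.1, 50.8, 187.4]
tcp_rot: [2.934, -0.255, 0.929]
contact_force: [-13.0, 1.1, 15.1]
gripper_width: 18.8
gripper_force: 72.9
```

```bash
python3 -c "
from h import *
tip()"
```

```text
t 8.3333 tcp [518.116  50.837 187.428] z [ 0.567 -0.1   -0.818] y [-0.173 -0.985  0.001] F [-13.003   1.081  15.069] gf 72.90552377700806 q [ 0.177  0.003 -0.487  2.206  0.652  0.461 -2.575]
tip out -28.082522130659505 upslope 0.42251291947142633 lat 0.5873771451491818 F.n 19.79589037525748
```

Bottomed out at about 20 N along the axis; holding it there.

Call:
{"api": "apply_moves", "payload": {"increments": [0, 0, 0, 0, 0, 0, 0, 0, 0, 0, 0, 0, 0, 0, 0, 0, 0, 0, 0, 0, 0, 0, 0, 0, 0, 0, 0, 0, 0, 0]}}

```text
t: 8.75
tcp_pos: [518.1, 50.8, 187.5]
tcp_rot: [2.934, -0.255, 0.93]
contact_force: [-12.6, 1.3, 15.1]
gripper_width: 19.0
gripper_force: 72.8
```

Call:
{"api": "apply_moves", "payload": {"increments": [0, 0, 0, 0, 0, 0, 0, 0, 0, 0, 0, 0, 0, 0, 0, 0, 0, 0, 0, 0, 0, 0, 0, 0, 0, 0, 0, 0, 0, 0]}}

```text
t: 9.17
tcp_pos: [518.1, 50.8, 187.5]
tcp_rot: [2.934, -0.255, 0.93]
contact_force: [-12.2, 0.5, 14.8]
gripper_width: 19.5
gripper_force: 72.8
```

Call:
{"api": "apply_moves", "payload": {"increments": [0, 0, 0, 0, 0, 0, 0, 0, 0, 0, 0, 0, 0, 0, 0, 0, 0, 0, 0, 0, 0, 0, 0, 0, 0, 0, 0, 0, 0, 0]}}

```text
t: 9.58
tcp_pos: [518.1, 50.8, 187.5]
tcp_rot: [2.934, -0.255, 0.93]
contact_force: [-13.6, 2.4, 14.8]
gripper_width: 18.9
gripper_force: 72.8
```

Call:
{"api": "apply_moves", "payload": {"increments": [0, 0, 0, 0, 0, 0, 0, 0, 0, 0, 0, 0, 0, 0, 0, 0, 0, 0]}}

```text
t: 9.83
tcp_pos: [518.1, 50.8, 187.5]
tcp_rot: [2.934, -0.255, 0.93]
contact_force: [-13.5, 0.6, 14.3]
gripper_width: 19.4
gripper_force: 72.8
```

```bash
python3 -c "
from h import *
tip()"
```

```text
t 9.8333 tcp [518.113  50.841 187.471] z [ 0.567 -0.1   -0.817] y [-0.173 -0.985  0.001] F [-13.483   0.557  14.277] gf 72.83743858337402 q [ 0.177  0.003 -0.487  2.206  0.652  0.461 -2.575]
tip out -28.04473800711719 upslope 0.46730829873681934 lat 0.602076649173745 F.n 19.366406343372663
```

Call:
{"api": "apply_moves", "payload": {"increments": [-0.57, 0.1, 0.82, 0, 0, 0, -1.13, 0.2, 1.64, 0, 0, 0, -1.7, 0.3, 2.46, 0, 0, 0, 0, 0, 3.4, 0, 0, 0, 0, 0, 3.4, 0, 0, 0]}}

```text
t: 10.25
tcp_pos: [482.0, 56.1, 302.4]
tcp_rot: [2.937, -0.255, 0.921]
contact_force: [1.6, -0.8, -0.2]
gripper_width: 18.9
gripper_force: 69.9
```

Call:
{"api": "apply_moves", "payload": {"increments": [0, -3, 1.5, 0.0212, 0.1204, 0, -0.2, -3.3, 0, 0.0212, 0.1204, 0, -0.2, -3.3, 0, 0.0212, 0.1204, 0, -0.2, -3.3, 0, 0.0212, 0.1204, 0, -0.2, -3.3, 0, 0.0212, 0.1204, 0]}}

```text
t: 10.67
tcp_pos: [476.3, -105.9, 318.2]
tcp_rot: [3.128, -0.274, 0.009]
contact_force: [1.0, 0.1, -0.6]
gripper_width: 19.1
gripper_force: 69.8
```

```bash
python3 -c "
from h import *
pose(); pot(manip.get_image('wrist')); pot(manip.get_image('top'))"
```

```text
t 10.6667 tcp [ 476.296 -105.902  318.234] z [ 0.005 -0.002 -1.   ] y [-0.174 -0.985  0.001] F [ 1.039  0.071 -0.61 ] gf 69.83070373535156 q [ 0.226  0.151 -0.05   1.536  0.009  1.449 -1.57 ]
pot [ 472.54  -191.184] R 35.1349871718694 859 [ 434.781 -228.909   98.056] [ 506.738 -155.527  107.64 ]
pot [ 470.798 -192.035] R 34.46817166911319 48 [ 436.357 -227.43    98.036] [ 503.996 -165.971  112.905]
```

Call:
{"api": "apply_moves", "payload": {"increments": [-1.1, -2.69, 0, -0.0139, -0.0788, 0, -1.1, -2.69, 0, -0.0139, -0.0788, 0, -1.12, -2.69, 0, -0.0139, -0.0788, 0, 0, 0, 0, 0, 0, 0, 0, 0, 0, 0, 0, 0]}}

```text
t: 11.18
tcp_pos: [440.5, -186.9, 316.0]
tcp_rot: [3.082, -0.28, 0.382]
contact_force: [0.2, 0.2, -0.4]
gripper_width: 19.2
gripper_force: 69.9
```

Call:
{"api": "apply_moves", "payload": {"increments": [0, 0, 0, 0, 0, 0, 0, 0, -2, 0, 0, 0, 0, 0, 0, 0, 0, 0, 0, 0, 0, 0, 0, 0]}}

```text
t: 11.52
tcp_pos: [443.2, -183.2, 295.8]
tcp_rot: [3.085, -0.266, 0.38]
contact_force: [0.7, -0.7, -0.1]
gripper_width: 19.3
gripper_force: 69.9
```

```bash
cat >> h.py <<'E'
def tip2():
    x,M=pose(); print("tip",x+145.8*M[:,2])
E
python3 - <<'E'
from h import *
tip2(); p=manip.get_image("wrist"); pot(p); cv2.imwrite("pics/w5.png",p["frame"][:,:,::-1])
E
```

```text
t 11.5167 tcp [ 443.194 -183.208  295.801] z [ 0.239 -0.042 -0.97 ] y [-0.171 -0.985  0.001] F [ 0.679 -0.697 -0.058] gf 69.91285443305969 q [ 0.36  -0.027  0.034  1.806 -0.058  1.124 -1.33 ]
tip [ 478.019 -189.35   154.354]
pot [ 466.622 -190.936] R 26.763276779268224 7925 [ 427.242 -228.901   98.017] [ 508.841 -154.432  358.655]
```

View pics/w5.png

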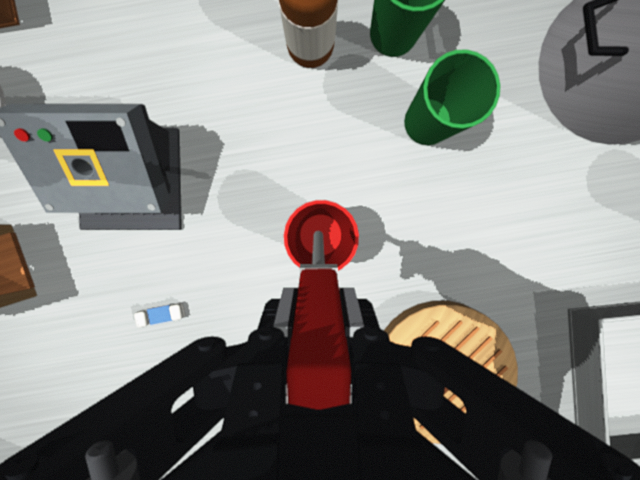

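The view shows the tip over the red pot's mouth at (319,235), with the rim centred at about (320,236). Lowering now.

Call:
{"api": "apply_moves", "payload": {"increments": [0, 0, -3.5, 0, 0, 0, 0, 0, -3.5, 0, 0, 0, 0, 0, -3.5, 0, 0, 0, 0, 0, -2.5, 0, 0, 0, 0, 0, -0.8, 0, 0, 0]}}

```text
t: 11.98
tcp_pos: [440.8, -183.2, 155.2]
tcp_rot: [3.087, -0.269, 0.373]
contact_force: [-0.6, 0.3, -1.3]
gripper_width: 19.2
gripper_force: 69.9
```

Call:
{"api": "apply_moves", "payload": {"increments": [0, 0, 0, 0, 0, 0, 0, 0, 0, 0, 0, 0, 0, 0, 0, 0, 0, 0]}}

```text
t: 12.23
tcp_pos: [445.2, -185.6, 161.5]
tcp_rot: [3.081, -0.269, 0.392]
contact_force: [0.5, 0.4, 0.0]
gripper_width: 19.2
gripper_force: 69.9
```

```bash
python3 -c "
from h import *
tip2()"
```

```text
t 12.2333 tcp [ 445.235 -185.557  161.517] z [ 0.246 -0.046 -0.968] y [-0.174 -0.985  0.002] F [0.459 0.369 0.015] gf 69.8969578742981 q [ 0.366  0.086  0.035  2.039 -0.081  0.771 -1.294]
tip [ 481.137 -192.233   20.364]
```

Call:
{"api": "apply_moves", "payload": {"increments": [0, 0, -0.5, 0, 0, 0, 0, 0, -0.4, 0, 0, 0, 0, 0, -0.3, 0, 0, 0, 0, 0, 0, 0, 0, 0, 0, 0, 0, 0, 0, 0]}}

```text
t: 12.65
tcp_pos: [442.9, -184.8, 146.8]
tcp_rot: [3.083, -0.27, 0.384]
contact_force: [-0.6, -0.6, -1.2]
gripper_width: 19.2
gripper_force: 69.9
```

```bash
python3 -c "
from h import *
tip2()"
```

```text
t 12.65 tcp [ 442.876 -184.8    146.82 ] z [ 0.241 -0.044 -0.969] y [-0.174 -0.985  0.001] F [-0.584 -0.592 -1.228] gf 69.93348956108093 q [ 0.367  0.103  0.035  2.06  -0.085  0.738 -1.289]
tip [ 478.068 -191.204    5.476]
```

Call:
{"api": "apply_moves", "payload": {"increments": [0, 0, -0.15, 0, 0, 0, 0, 0, 0, 0, 0, 0, 0, 0, 0, 0, 0, 0, 0, 0, 0, 0, 0, 0]}}

```text
t: 12.98
tcp_pos: [443.3, -185.0, 146.1]
tcp_rot: [3.083, -0.27, 0.386]
contact_force: [-2.5, 1.2, 5.1]
gripper_width: 19.6
gripper_force: 70.9
```

```bash
python3 -c "
from h import *
tip2()"
```

```text
t 12.9833 tcp [ 443.28  -184.97   146.127] z [ 0.243 -0.044 -0.969] y [-0.174 -0.985  0.001] F [-2.477  1.165  5.146] gf 70.94016194343567 q [ 0.367  0.104  0.034  2.061 -0.086  0.735 -1.289]
tip [ 478.638 -191.432    4.827]
```

On the floor, with about 5 N of contact. Letting go.

Call:
{"api": "apply_moves", "payload": {"increments": [0, 0, 0, 0, 0, 0, 0, 0, 0, 0, 0, 0, 0, 0, 0, 0, 0, 0, 0, 0, 0, 0, 0, 0, 0, 0, 0, 0, 0, 0], "fingers": 0.4, "grip_force": 20}}

```text
t: 13.4
tcp_pos: [442.9, -184.8, 145.1]
tcp_rot: [3.083, -0.27, 0.384]
contact_force: [-0.2, 0.0, 1.0]
gripper_width: 34.2
gripper_force: 0.0
```

Call:
{"api": "apply_moves", "payload": {"increments": [0, 0, 0, 0, 0, 0, 0, 0, 0, 0, 0, 0, 0, 0, 0, 0, 0, 0, 0, 0, 0, 0, 0, 0, 0, 0, 0, 0, 0, 0], "fingers": 0.8}}

```text
t: 13.82
tcp_pos: [442.9, -184.8, 145.4]
tcp_rot: [3.083, -0.27, 0.384]
contact_force: [0.0, 0.3, -0.2]
gripper_width: 68.3
gripper_force: 0.0
```

```bash
python3 - <<'E'
from h import *
pose(); a,b=manip.get_image("wrist"),manip.get_image("side")
cv2.imwrite("pics/rel.png",np.hstack([cv2.resize(a["frame"],(400,300)),cv2.resize(b["frame"][190:340,270:470],(400,300))])[:,:,::-1])
E
```

```text
t 13.8167 tcp [ 442.938 -184.811  145.363] z [ 0.241 -0.044 -0.969] y [-0.174 -0.985  0.001] F [ 0.024  0.271 -0.246] gf 0.0 q [ 0.367  0.105  0.034  2.062 -0.086  0.734 -1.289]
```

View pics/rel.png

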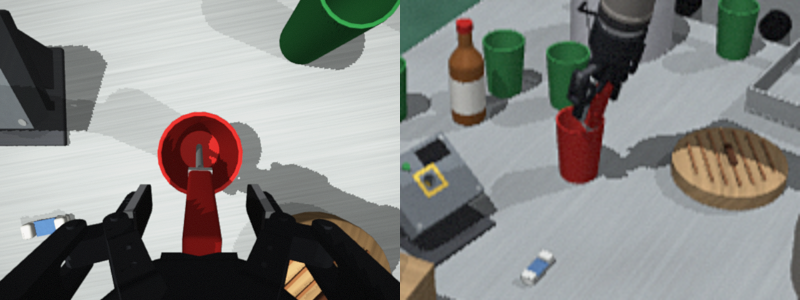

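The pick leans on the pot's near rim, its handle between the open fingers and touching neither, and the pot is upright. I'll back out along the tool axis.

Call:
{"api": "apply_moves", "payload": {"increments": [-0.24, 0.04, 0.97, 0, 0, 0, -0.48, 0.09, 1.94, 0, 0, 0, -0.72, 0.13, 2.9, 0, 0, 0, -0.72, 0.13, 2.9, 0, 0, 0, -0.72, 0.13, 2.9, 0, 0, 0]}}

```text
t: 14.33
tcp_pos: [413.5, -179.4, 262.5]
tcp_rot: [3.083, -0.27, 0.383]
contact_force: [0.3, -0.8, -0.9]
gripper_width: 68.5
gripper_force: 0.0
```

Call:
{"api": "apply_moves", "payload": {"increments": [0, 0, 3, 0, 0, 0, 0, 0, 3, 0, 0, 0, 0, 0, 0, 0, 0, 0, 0, 0, 0, 0, 0, 0, 0, 0, 0, 0, 0, 0]}}

```text
t: 14.75
tcp_pos: [413.7, -179.4, 320.7]
tcp_rot: [3.084, -0.27, 0.382]
contact_force: [-0.2, -0.6, 0.4]
gripper_width: 68.5
gripper_force: 0.0
```

```bash
python3 - <<'E'
from h import *
pose(); a,b=manip.get_image("wrist"),manip.get_image("side"); pot(b)
cv2.imwrite("pics/end.png",np.hstack([cv2.resize(a["frame"],(400,300)),cv2.resize(b["frame"][190:340,270:470],(400,300))])[:,:,::-1])
E
```

```text
t 14.75 tcp [ 413.659 -179.395  320.697] z [ 0.24  -0.043 -0.97 ] y [-0.174 -0.985  0.001] F [-0.161 -0.55   0.424] gf 0.0 q [ 0.371 -0.099  0.041  1.813 -0.056  1.188 -1.319]
pot [ 464.01  -190.255] R 35.41147195049126 267 [ 417.807 -224.362   98.148] [ 505.933 -149.096  189.672]
```

View pics/end.png

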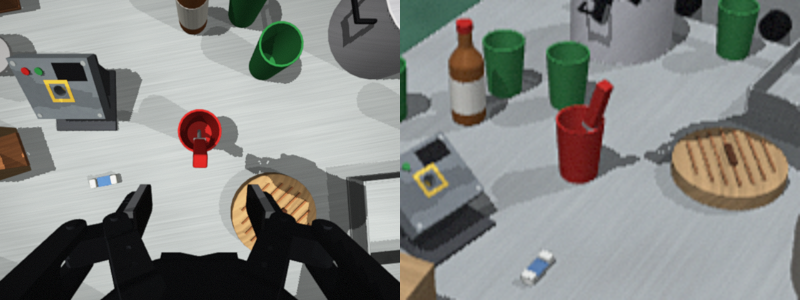

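The pick stands tip down in the upright red pot at about (200,135) in the left view, nothing else has moved, and the gripper is clear.

```bash
python3 -c "
from rig import manip
print(manip.finish_job())"
```

```text
the job is handed in; nothing more can be done
None
```

The job is handed in, with no verdict shown: I pressed the reset button to its stop with the pick's tip, held it about 1.5 s, and left the pick tip down in the red pot; it took about 15 s of the 48 s.

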